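Wind up the thread winder and hold its tailstock open

TASK

Get the thread winder ready for the next bobbin: wind its wing key clockwise, a part turn at a time, until it is fully wound, then pull the sprung tailstock out by its pull bar until its pointer stands level with the pointer of the mark rider. Finish while still gripping the pull bar, holding the tailstock steady at the mark so that the bobbin can be slipped in: do not let go. Leave the mark rider as it is set and the other things on the table where they are.

Things in the scene. Friction and masses are not known exactly. Their poses are not given: they have to be found in the camera images.
- winder: thread winder, fixed to the table: plywood base 150 x 340 mm; origin on the table near its middle, z up. At its +y end a white motor box 100 x 100 mm, top 92 mm above the table, with the key on it. From it two rails run to -y, carrying the sprung tailstock, to an end block 70 mm tall. The scale rail with the mark rider is along the +x edge.
- key (a joint): winding of the key, rad; grows as the key turns clockwise seen from above; the key is fully wound at its hard stop at 4.2. It resists with friction and a weak spring (0.07 to 0.13 N m) and stays where it is left.
- key_grip (a point): grip point of the brass wing key on the motor box: upright wing 44 mm long (point x), 10 mm thick (point y), 26 mm tall, on a vertical stem 10 mm thick. The point lies on the turning axis and turns with the key; the wing reaches 12 mm above and 14 mm below it, the motor box's top is 34 mm below it.
- tailstock (a joint): how far the tailstock is drawn out, m: 0 home (spring-held against its inner stop), grows towards the winder's -y, end of travel 0.068. The return spring pulls it home with 5 N at 0, rising by 1 N per 10 mm.
- pull_grip (a point): point to grip on the upright wooden pull bar on top of the tailstock: bar 50 mm (x) by 14 mm (y) by 45 mm tall; the point is on its vertical centre line, 14 mm below its top and 31 mm above its foot, which stands on the tailstock's flat top (86 x 36 mm, 70 mm above the table); axes as the winder's
- index (a point): tip of the small steel pointer on the +x side of the tailstock, pointing to +x, 70 mm above the table; moves with the tailstock; axes as the winder's
- mark (a point): tip of the dark steel pointer of the mark rider (block 18 x 14 x 36 mm, stiff on the scale rail), pointing to -x, 70 mm above the table, 2 mm beyond the line the index tip travels; axes as the winder's. Index and mark are level when they have the same y in the winder's frame.
- spool_a: wooden spool of yellow thread, 32 mm across, 55 mm tall, stands beside the winder; origin at the centre of its underside
- spool_b: wooden spool of black thread, 32 mm across, 55 mm tall, stands beside the winder; origin at the centre of its underside
- spool_c: wooden spool of yellow thread, 32 mm across, 55 mm tall, stands beside the winder; origin at the centre of its underside
- pin_jar: clear pin jar with a metal lid, 48 mm across, 50 mm tall, stands beside the winder; origin at the centre of its underside
- scissors: small embroidery scissors lying flat, 115 mm long, 10 mm tall, near the winder; origin at the centre of its underside
- pen: black pen lying flat, 130 mm long, 14 mm tall; origin at the centre of its underside
- hoop: wooden embroidery hoop lying flat, 170 mm across, 12 mm tall; origin at the centre of its underside

How it is judged:
On the way, in this order (a step that is already met when the one before it is completed fails the run):
1. the key is fully wound (value of joint key above 4 rad), for 0.2 s.
2. the tailstock is held at the mark by its pull bar (y of index in the frame of mark between -0.004 and 0.004 m and contact force between the fingers and tailstock above 3 N), for 0.5 s.
At the end, for the whole second after the job is handed in: The key is wound to within 0.2 rad of its stop (joint above 4.0); the tailstock's pointer is within 4 mm of level with the mark's pointer, steady (under 10 mm/s), with the gripper's fingers still on the tailstock's pull bar (over 3 N) (all of step 2 and value of joint key above 4 rad and velocity of joint tailstock between -0.01 and 0.01 m/s); the arm keeps its last pose, push and grip.
It fails at once if the mark rider is shifted by more than 4 mm (distance of mark from where it was at the start of the episode above 0.004 m).
It fails at once if a spool, the pin jar, the scissors, the pen or the hoop is moved by more than 25 mm (distance of any of spool_a, spool_b, spool_c, pin_jar, scissors, pen, hoop from where it was at the start of the episode above 0.025 m).
It also fails if it takes over 67 s, if anything falls off the work surface, if the arm or the gripper's body presses on something with over 40 N, if the wrist force passes 120 N, or if a joint passes its speed limit or range.

ROBOT

A 7-joint arm with a two-finger parallel gripper is mounted at the origin on the work surface. World frame = base frame: x ahead of the robot, y to its left, z up, the work surface at z = 0. Lengths are in m, angles in rad, forces in N, time in s.
With the tool pointing down it reaches from about 0.35 to 0.9 m from the base axis. Payload 8.1 kg.
Tool frame: the origin (TCP) lies at the very end of the fingers, on their centre line; the grasp point (between the pads) lies bot.grip_depth behind it (bot.grip_depth is the distance from the TCP to the grasp point, in m); z points along the fingers, y is the line along which they close (so a half turn about z gives the same grasp; the last joint's range is limited). The gripper opens to 92 mm and grips with 3 to 60 N. Pads are 19 mm wide; open, the fingers measure 130 mm over their backs; the gripper's body (75 mm by 190 mm) begins 47 mm behind the grasp point.
Start: joints at [-1.383, 0.434, 0.025, 1.573, -0.012, 1.134, -0.075], TCP at [0.179, 0.599, 0.227] pointing down, gripper open.
Joint ranges: [-2.62, 2.62], [-0.44, 2.09], [-1.27, 1.32], [0.08, 2.57], [-1.32, 4.46], [0.12, 2], [-2.74, 2.74]. Speed limits (rad/s): [2.22, 2.22, 3.01, 3.01, 3.14, 3.14, 3.14].

INTERFACE

Orientations are given as a unit quaternion [x, y, z, w].
In Python, from bench import bot gives the robot as it stands. Calls block until the motion is done:
- bot.move_pose(position, orientation): joint-space move of the TCP to a pose.
- bot.line_to(position, speed=0.15, frame=None, guard=None): straight line of the TCP; frame=None keeps the orientation; speed is the mean speed in m/s. With guard (N) it stops when the force on the tool has changed by that much, and returns True; else False.
- bot.set_joints(angles): joint-space move.
- bot.command_gripper(opening, f_grip=None): finger opening in m; f_grip is the grip in N (None keeps the last); returns when the fingers have stopped.
- bot.dwell(seconds).
- bot.ik(position, orientation): joint angles nearest the present ones, or None.
- bot.get_obs(): the state.
- bot.camera(name): name is "scene" or "top"; returns (picture, depth): 384x512x3 uint8, red, green, blue; 384x512 float32, m along the optical axis (not along the pixel's ray), 0 where there is no reading.
- bot.get_calibration(name): a dict with "fx", "fy", "cx", "cy" (pixels), "pose" (4x4, takes a point from camera to world coordinates). Camera axes: x right, y down, z forward; pixel columns grow to the right and rows downward; lengths in m; the calibration is good to about 2 mm. A picture is of the moment at which its call begins. get_calibration takes no time and is no camera call.
A pose or a line that the arm cannot do raises bot.IKError and nothing moves.
- bot.close_job(): hands the job in; it is judged then, once.
Trained networks look in the newest picture that a camera, given by its name, has taken for a name from the list of things; names that differ only in an ending like _2 or _b are one class to them, and where a whole thing is asked for, a point or a joint stands for the part that bears it (a point fixed in the world has none). Each returns a list of dicts, best first, with "confidence" (0 to 1); they miss things now and then, are a little off and sometimes report something else, mostly with a low value. They report only what shows in the picture. A call takes as long as a camera call.
- bot.masks_of(camera, query): "mask" (384x512 bool, what is visible of it) and "centre" ([column, row] in pixels, amid what is visible of it).
- bot.tip_of(camera, query): "centre" ([column, row] in pixels: a listed point, or the origin of a listed thing).
The state is a dict: "time_s": time; "joint_pos": joint angles; "joint_vel": joint speeds; "tau": joint torques, N m; "tcp_pos": TCP position; "orientation": TCP orientation; "wrist_force": force on the tool from outside, world axes, zero at the start; "moment": the same for the moment, N m; "opening": finger opening in m; "finger_force": force on a finger pad.
Only numpy, scipy, OpenCV 4.12 (cv2) and the standard library are available. Lean on these libraries where they do the work, as an engineer would, in place of code of your own. Each camera call takes 0.05 s, during which the arm holds its last target. There are 200 camera calls.

## Working session

There is one attempt and no reset: what is moved stays moved. The work goes in short steps, each a Python script; the robot and the scene stay as the last script left them, time stands still between calls to the robot, and variables do not carry over. Pictures are saved under pics/ and viewed, at most 10 in all, crops included, and the job is handed in when it is done.

```bash
ls; mkdir -p pics
cat > h.py <<'E'
import numpy as np, cv2
from bench import bot
from scipy.spatial.transform import Rotation as R
def snap(c,fn=None):
    p,d=bot.camera(c)
    if fn: cv2.imwrite('pics/'+fn,p[:,:,::-1])
    return p,d
def ray(c,px):
    k=bot.get_calibration(c);T=np.array(k['pose'])
    v=np.array([(px[0]-k['cx'])/k['fx'],(px[1]-k['cy'])/k['fy'],1.])
    return T[:3,3],T[:3,:3]@v
def at_z(c,px,z):
    o,v=ray(c,px);return o+v*(z-o[2])/v[2]
def at_d(c,px,d):
    o,v=ray(c,px);return o+v*d
def down(yaw): # tool y axis along world angle yaw+90deg, tool x at yaw
    return R.from_euler('z',yaw)*R.from_euler('x',np.pi)
E
python3 - <<'E'
from h import *
o=bot.get_obs();print(o['time_s'],o['tcp_pos'],o['orientation'],bot.grip_depth)
for c in('scene','top'):
    p,d=snap(c,c+'0.png');print(c,np.array(bot.get_calibration(c)['pose']).round(3).tolist())
    for q in('key_grip','pull_grip','index','mark','winder'):
        for r in bot.tip_of(c,q)[:2]:
            u=r['centre'];z={'key_grip':.126,'pull_grip':.101,'winder':0}.get(q,.07)
            dd=d[int(round(u[1])),int(round(u[0]))]
            print(q,round(r['confidence'],2),np.round(u,1),at_z(c,u,z).round(4),at_d(c,u,dd).round(3))
E
```

```text
pics
0.0 [0.1791365  0.59823311 0.2259305 ] [ 1.44938782e-01  9.89440297e-01 -8.05157055e-04 -2.65201468e-05] 0.0188
scene [[0.878, 0.346, -0.332, 0.942], [0.479, -0.608, 0.633, -0.724], [0.017, -0.715, -0.699, 0.898], [0.0, 0.0, 0.0, 1.0]]
key_grip 0.42 [273.3 181.3] [0.5954 0.0636 0.126 ] [0.579 0.1   0.09 ]
pull_grip 0.95 [236.4 200.7] [ 0.5247 -0.0483  0.101 ] [ 0.53  -0.057  0.112]
index 0.83 [244.1 222.6] [ 0.5768 -0.0913  0.07  ] [ 0.566 -0.073  0.045]
mark 0.37 [229.3 229.6] [ 0.5521 -0.1372  0.07  ] [ 0.528 -0.1    0.018]
mark 0.3 [212.1 203. ] [ 0.4462 -0.0694  0.07  ] [ 0.407 -0.018  0.005]
winder 0.92 [246.6 225.3] [ 0.5589 -0.0441  0.    ] [ 0.57  -0.063  0.025]
winder 0.69 [293.3 138.9] [0.4928 0.4747 0.    ] [ 0.492  0.476 -0.001]
top [[0.034, -0.973, 0.226, 0.235], [-0.999, -0.033, 0.009, -0.018], [-0.001, -0.226, -0.974, 1.496], [0.0, 0.0, 0.0, 1.0]]
key_grip 0.58 [231.6 174.4] [0.6107 0.0603 0.126 ] [0.608 0.06  0.137]
pull_grip 0.66 [263.4 201.6] [ 0.5241 -0.0523  0.101 ] [ 0.522 -0.052  0.11 ]
index 0.57 [274.5 191.9] [ 0.567  -0.0915  0.07  ] [ 0.581 -0.095  0.01 ]
mark 0.43 [285.3 197. ] [ 0.5498 -0.13    0.07  ] [ 0.55  -0.13   0.068]
winder 0.88 [256.5 204.6] [ 0.5329 -0.0296  0.    ] [ 0.531 -0.03   0.008]
```

Run:
```python
import cv2,numpy as np
a=cv2.imread('pics/scene0.png')[120:290,160:360];b=cv2.imread('pics/top0.png')[120:270,190:340]
cv2.imwrite('pics/sc.png',cv2.resize(a,(700,595),interpolation=cv2.INTER_CUBIC));cv2.imwrite('pics/tc.png',cv2.resize(b,(600,600),interpolation=cv2.INTER_CUBIC))
```

```text
(no output)
```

View pics/sc.png

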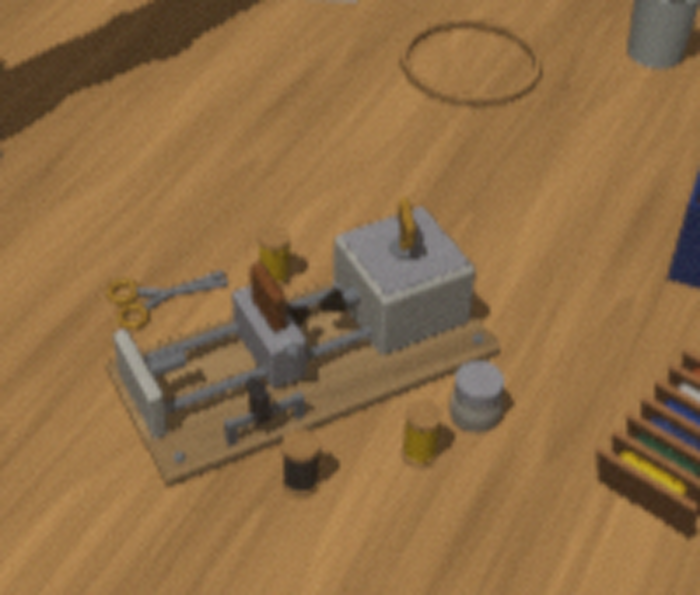

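View pics/tc.png

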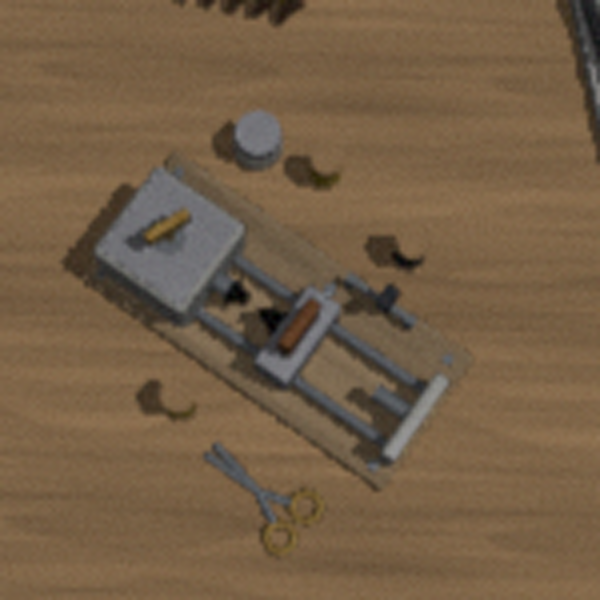

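View pics/top0.png

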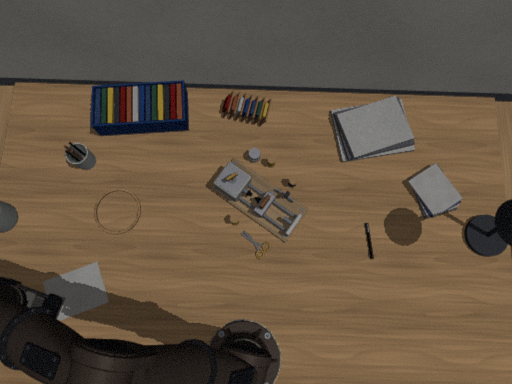

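```bash
cat > m.py <<'E'
from h import *
def cloud(c,m,d):
    k=bot.get_calibration(c);T=np.array(k['pose']);v,u=np.nonzero(m&(d>0));z=d[v,u]
    P=np.c_[(u-k['cx'])/k['fx']*z,(v-k['cy'])/k['fy']*z,z];return P@T[:3,:3].T+T[:3,3]
def rect(P):
    (c,s,a)=cv2.minAreaRect((P[:,:2]*1000).astype(np.float32));return np.round(c,1),np.round(s,1),round(a,1)
E
python3 - <<'E'
from m import *
for c in('top','scene'):
    p,d=snap(c)
    W=cloud(c,np.ones(d.shape,bool),d)
    near=np.hypot(W[:,0]-.56,W[:,1])<.25
    W=W[near]
    bx=W[(abs(W[:,2]-.092)<.005)&(np.hypot(W[:,0]-.607,W[:,1]-.061)<.09)]
    print(c,'box',len(bx),rect(bx),bx.mean(0).round(4))
    for n,xy,lo,hi,r in(('key',(.607,.061),.108,.15,.05),('bar',(.524,-.051),.085,.125,.05),('barTop',(.524,-.051),.108,.125,.05)):
        q=W[(W[:,2]>lo)&(W[:,2]<hi)&(np.hypot(W[:,0]-xy[0],W[:,1]-xy[1])<r)]
        if len(q)>4:
            e,V=np.linalg.eigh(np.cov(q[:,:2].T));print(n,len(q),rect(q),q.mean(0).round(4),'ang',np.degrees(np.arctan2(V[1,1],V[0,1])).round(1),np.sqrt(e).round(4))
    for q in('key','winder','mark','tailstock'):
        for r in bot.masks_of(c,q)[:2]:
            P=cloud(c,r['mask'],d)
            if len(P): print(q,round(r['confidence'],2),np.round(r['centre'],1),len(P),P.mean(0).round(4),P[:,2].max().round(3),rect(P))
E
python3 - <<'E'
from h import *
j0=bot.get_obs()['joint_pos']
for y in np.arange(-180,180,30):
    q=bot.ik([.605,.061,.107],down(np.radians(y)).as_quat())
    print(y,None if q is None else np.round(q,2))
E
```

```text
top box 536 (array([601.9,  59.9]), array([99.6, 97.7]), 57.9) [0.6    0.0599 0.0907]
key 56 (array([603.3,  60.6]), array([11.1, 43.4]), 33.8) [0.602  0.06   0.1306] ang 125.0 [0.0032 0.0132]
bar 66 (array([524.5, -55.6]), array([14.1, 47.6]), 55.5) [ 0.523  -0.0557  0.1095] ang 146.4 [0.0042 0.0144]
barTop 49 (array([525.4, -56.2]), array([13.4, 45.7]), 58.3) [ 0.5252 -0.0561  0.1129] ang 145.9 [0.0038 0.0137]
key 0.59 [229.8 173.3] 59 [0.6032 0.0589 0.1276] 0.141 (array([603.4,  59.8]), array([20.9, 41.9]), 56.6)
winder 0.86 [258.3 199.6] 3658 [ 0.545  -0.037   0.0409] 0.141 (array([553.6, -38.1]), array([338.2, 153.3]), 56.4)
winder 0.48 [271.5 159.2] 94 [ 0.6891 -0.0782  0.0376] 0.061 (array([693.7, -79.4]), array([33.7, 30.5]), 0.6)
mark 0.52 [231.2 175.1] 66 [0.6043 0.0598 0.1242] 0.141 (array([608.8,  64.3]), array([24.4, 43.4]), 33.8)
tailstock 0.8 [262.9 201. ] 287 [ 0.5213 -0.0538  0.0756] 0.119 (array([532.4, -50.4]), array([53.4, 91.9]), 56.1)
tailstock 0.62 [259.3 198.7] 3678 [ 0.5449 -0.0377  0.0406] 0.141 (array([553.9, -38.2]), array([338.5, 154.6]), 56.1)
scene box 
[... 733 characters left out ...]
2]), 31.5)
tailstock 0.94 [239.  213.2] 504 [ 0.5381 -0.066   0.0671] 0.118 (array([537.5, -56. ]), array([66.1, 96.2]), 43.8)
-180 [-0.38  0.53  0.28  1.77 -0.18  0.87  1.55]
-150 [-0.3   0.53  0.16  1.76 -0.1   0.86  2.  ]
-120 [-0.2   0.53  0.02  1.75 -0.02  0.87  2.44]
-90 [ 0.47  0.78 -1.07  1.69  0.75  1.14  2.32]
-60 [-0.87  0.8   1.15  1.81 -0.83  1.1  -2.04]
-30 [-0.87  0.8   1.15  1.81 -0.83  1.1  -1.51]
0 [-0.67  0.62  0.73  1.79 -0.5   0.93 -1.29]
30 [-0.71  0.64  0.8   1.79 -0.55  0.95 -0.72]
60 [-0.67  0.62  0.73  1.79 -0.5   0.93 -0.25]
90 [-0.62  0.59  0.65  1.79 -0.44  0.91  0.22]
120 [-0.53  0.56  0.51  1.78 -0.34  0.89  0.65]
150 [-0.45  0.54  0.38  1.77 -0.26  0.87  1.1 ]
```

```bash
cat > k.py <<'E'
from m import *
K=np.array([.605,.060]);G=bot.grip_depth
def st(t=''):
    o=bot.get_obs();print(t,'t%.1f'%o['time_s'],'j7 %.2f'%o['joint_pos'][6],'op %.4f'%o['opening'],'ff',np.round(o['finger_force'],1),'F',np.round(o['wrist_force'],1),'Mz %.3f'%o['moment'][2],'tcp',np.round(o['tcp_pos'],4));return o
def turn(dyaw,step=.4):   # clockwise by dyaw
    n=int(np.ceil(dyaw/step))
    for i in range(n):
        q=np.array(bot.get_obs()['joint_pos']) if i==0 else q
        q=q.copy();q[6]-=dyaw/n;bot.set_joints(q);o=st()
        if abs(o['moment'][2])>.3: print('STOP');return True
E
python3 - <<'E'
from k import *
q=down(np.radians(124)).as_quat()
bot.command_gripper(.045)
bot.move_pose([*K,.20],q);st()
print(bot.line_to([*K,.126-G],speed=.1,guard=8));st()
bot.command_gripper(0,f_grip=35);st('grip')
turn(.4,.2)
E
```

```text
t4.4 j7 0.69 op 0.0452 ff 0.0 F [-0.4 -0.2 -1.4] Mz 0.007 tcp [0.6049 0.0615 0.1999]
False
 t5.5 j7 0.75 op 0.0450 ff 0.0 F [-0.2 -0.9 -0.1] Mz -0.004 tcp [0.6055 0.0599 0.1078]
grip t6.2 j7 0.75 op 0.0097 ff 35.0 F [ 4.6  2.1 -3.3] Mz -0.008 tcp [0.6061 0.0607 0.1074]
 t6.5 j7 0.56 op 0.0096 ff 35.0 F [-0.2 -0.8  0.3] Mz -0.072 tcp [0.606  0.0606 0.1074]
 t6.8 j7 0.36 op 0.0098 ff 35.0 F [-1.7  0.4  2.3] Mz -0.082 tcp [0.6058 0.0606 0.1074]
```

Run:
```python
from k import *
o=bot.get_obs();x=R.from_quat(o['orientation']).as_matrix();print(x.round(3).tolist(),np.degrees(np.arctan2(x[1,0],x[0,0])),o['moment'])
turn(.8,.2)
o=bot.get_obs();x=R.from_quat(o['orientation']).as_matrix();print(np.degrees(np.arctan2(x[1,0],x[0,0])))
```

```text
[[-0.2, 0.98, 0.001], [0.98, 0.2, 0.001], [0.0, 0.002, -1.0]] 101.51063160470984 [-0.1888133   0.51723724 -0.0820318 ]
 t7.1 j7 0.17 op 0.0100 ff 35.0 F [-2.8  0.3  2.2] Mz -0.035 tcp [0.6055 0.0605 0.1073]
 t7.4 j7 -0.03 op 0.0099 ff 35.0 F [-4.9 -0.3  4.4] Mz -0.082 tcp [0.6053 0.0606 0.1073]
 t7.7 j7 -0.23 op 0.0095 ff 35.0 F [-5.7  0.4  4. ] Mz -0.016 tcp [0.6051 0.0606 0.1074]
 t8.0 j7 -0.43 op 0.0098 ff 35.0 F [-5.7  0.1  6.5] Mz -0.029 tcp [0.6049 0.0608 0.1073]
56.070396133300164
```

Run:
```python
from k import *
turn(1.8,.225)
```

```text
t8.3 j7 -0.65 op 0.0096 ff 35.0 F [-4.3  1.6  4.1] Mz -0.054 tcp [0.6046 0.061  0.1074]
 t8.7 j7 -0.88 op 0.0098 ff 35.0 F [-5.1  1.2  5.4] Mz -0.047 tcp [0.6045 0.0612 0.1074]
 t9.0 j7 -1.10 op 0.0102 ff 35.0 F [-5.3  2.   5.7] Mz -0.089 tcp [0.6044 0.0614 0.1074]
 t9.3 j7 -1.33 op 0.0098 ff 35.0 F [-5.9  2.3  6.1] Mz -0.015 tcp [0.6043 0.0617 0.1073]
 t9.6 j7 -1.55 op 0.0100 ff 35.0 F [-6.2  2.9  6.4] Mz -0.008 tcp [0.6043 0.062  0.1073]
 t10.0 j7 -1.78 op 0.0100 ff 35.0 F [-6.3  4.1  6.2] Mz 0.004 tcp [0.6044 0.0622 0.1073]
 t10.3 j7 -2.00 op 0.0097 ff 35.0 F [-4.9  4.7  5. ] Mz 0.047 tcp [0.6045 0.0625 0.1073]
 t10.6 j7 -2.23 op 0.0096 ff 35.0 F [-4.5  4.9  3.7] Mz -0.035 tcp [0.6047 0.0627 0.1073]
```

Run:
```python
from k import *
K=np.array([.6053,.0616])
bot.command_gripper(.045)
bot.line_to([*K,.16],speed=.15)
p,d=snap('top');W=cloud('top',np.ones(d.shape,bool),d)
q=np.array(bot.get_obs()['joint_pos']);q[6]+=np.pi;bot.set_joints(q)
p,d=snap('top','regrip.png')
print(bot.line_to([*K,.126-G],speed=.1,guard=8));st()
bot.command_gripper(0,f_grip=35);st('grip')
turn(.8,.2)
turn(1.0,.1)
```

```text
False
 t15.3 j7 0.91 op 0.0451 ff 0.0 F [ 0.4  0.5 -0.6] Mz -0.021 tcp [0.6056 0.0615 0.1074]
grip t15.9 j7 0.91 op 0.0098 ff 35.0 F [0.9 1.2 0.6] Mz 0.093 tcp [0.6055 0.0618 0.1073]
 t16.2 j7 0.71 op 0.0094 ff 35.0 F [0.3 0.2 1.1] Mz -0.017 tcp [0.6055 0.0618 0.1074]
 t16.6 j7 0.51 op 0.0100 ff 35.0 F [-0.6  0.5  1. ] Mz 0.007 tcp [0.6055 0.0618 0.1074]
 t16.9 j7 0.32 op 0.0097 ff 35.0 F [ 0.5  1.  -0. ] Mz -0.033 tcp [0.6055 0.0618 0.1074]
 t17.2 j7 0.12 op 0.0098 ff 35.0 F [-0.2 -0.2  1.2] Mz -0.007 tcp [0.6055 0.0618 0.1074]
 t17.4 j7 0.02 op 0.0099 ff 36.0 F [-0.8 -0.6  1.1] Mz 0.743 tcp [0.6055 0.0618 0.1074]
STOP
```

Run:
```python
from k import *
bot.dwell(.4)
st('held')
bot.command_gripper(.045)
bot.line_to([.6053,.0616,.19],speed=.15)
B=np.array([.527,-.057]);q=down(np.radians(146.3)).as_quat()
bot.move_pose([*B,.19],q);st()
for c in('top','scene'):
    p,d=snap(c,c+'1.png');W=cloud(c,np.ones(d.shape,bool),d)
    k=W[(abs(W[:,2]-.125)<.02)&(np.hypot(W[:,0]-.605,W[:,1]-.061)<.035)]
    print(c,len(k),rect(k) if len(k)>5 else '')
    for n in('index','mark'):
        for r in bot.tip_of(c,n)[:2]: print(n,round(r['confidence'],2),np.round(r['centre'],1),at_z(c,r['centre'],.07).round(4))
```

```text
held t17.8 j7 0.02 op 0.0103 ff 36.3 F [-0.2  0.1  1.1] Mz 0.694 tcp [0.6055 0.0618 0.1074]
 t20.4 j7 1.13 op 0.0446 ff 0.0 F [-0.3  1.2 -1.2] Mz -0.044 tcp [ 0.527  -0.0566  0.1895]
top 49 (array([603.4,  61.9]), array([41. , 10.8]), 84.6)
scene 69 (array([606.4,  59.6]), array([44.4,  9.7]), 86.1)
index 0.95 [242.4 222.2] [ 0.5714 -0.0925  0.07  ]
index 0.66 [238.7 197.8] [ 0.5082 -0.0069  0.07  ]
mark 0.55 [228.8 228.8] [ 0.5492 -0.1352  0.07  ]
mark 0.28 [272.1 181.4] [0.567  0.1182 0.07  ]
```

Run:
```python
import cv2,numpy as np
a=cv2.imread('pics/scene1.png')[150:270,180:320];b=cv2.imread('pics/top1.png')[150:250,210:330]
cv2.imwrite('pics/c1.png',np.hstack([cv2.resize(a,(400,343),interpolation=3),cv2.resize(b,(400,343),interpolation=3)]))
```

```text
(no output)
```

View pics/c1.png

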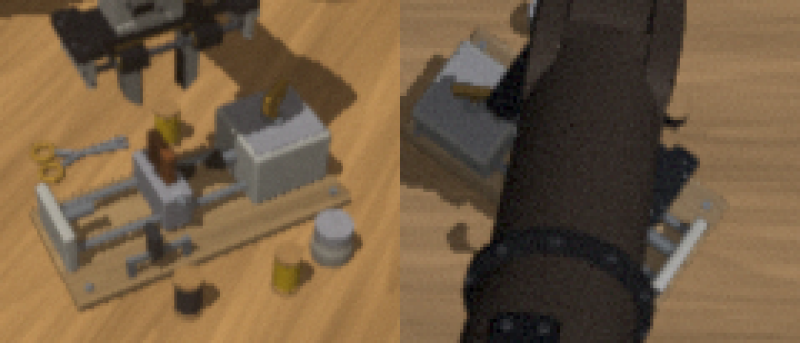

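```bash
cat >> k.py <<'E'
U=np.array([.553,.833])
def look(n,fn=None):
    A={'index':[],'mark':[]}
    for i in range(n):
        snap('scene',fn)
        for k in A:
            r=bot.tip_of('scene',k)
            if not r: continue
            for e in r[:3]:
                P=at_z('scene',e['centre'],.07)
                if np.hypot(P[0]-.555,P[1]+.115)<.045 : A[k].append([*e['centre'],P[:2]@U,P[:2]@np.array([U[1],-U[0]]),e['confidence']]);break
    for k in A: print(k,len(A[k]),np.median(A[k],0).round(4) if A[k] else '',np.round([a[2] for a in A[k]],4).tolist())
E
python3 - <<'E'
from k import *
B=np.array([.527,-.057])
look(4)
print(bot.line_to([*B,.101-G],speed=.1,guard=8));st()
bot.command_gripper(0,f_grip=40);o=st('grip')
p=np.array(o['tcp_pos']);np.save('p0.npy',p)
d=.038;bot.line_to([*(p[:2]-U*d),p[2]],speed=.04);st('pull')
look(5,'pull.png')
E
python3 -c "
import cv2
a=cv2.imread('pics/pull.png')[190:260,190:280];cv2.imwrite('pics/pullc.png',cv2.resize(a,(720,560),interpolation=3))"
```

```text
index 3 [243.1    220.       0.2449   0.5214   0.72  ] [0.2362, 0.2449, 0.2501]
mark 4 [2.2865e+02 2.2845e+02 1.9140e-01 5.3100e-01 4.1000e-01] [0.1856, 0.193, 0.1902, 0.1926]
False
 t22.5 j7 1.20 op 0.0452 ff 0.0 F [0.2 0.  0.5] Mz -0.034 tcp [ 0.5274 -0.0571  0.0827]
grip t23.1 j7 1.20 op 0.0137 ff 40.0 F [ 2.9  4.6 -0.1] Mz -0.033 tcp [ 0.5278 -0.056   0.0824]
pull t24.1 j7 1.26 op 0.0141 ff 40.0 F [ 4.3  5.7 -3.4] Mz -0.023 tcp [ 0.5077 -0.0861  0.0824]
index 5 [2.328e+02 2.270e+02 2.084e-01 5.320e-01 8.000e-01] [0.2093, 0.2047, 0.2084, 0.2145, 0.2001]
mark 5 [2.283e+02 2.274e+02 1.920e-01 5.300e-01 5.100e-01] [0.1952, 0.1897, 0.1894, 0.2004, 0.192]
```

View pics/pullc.png

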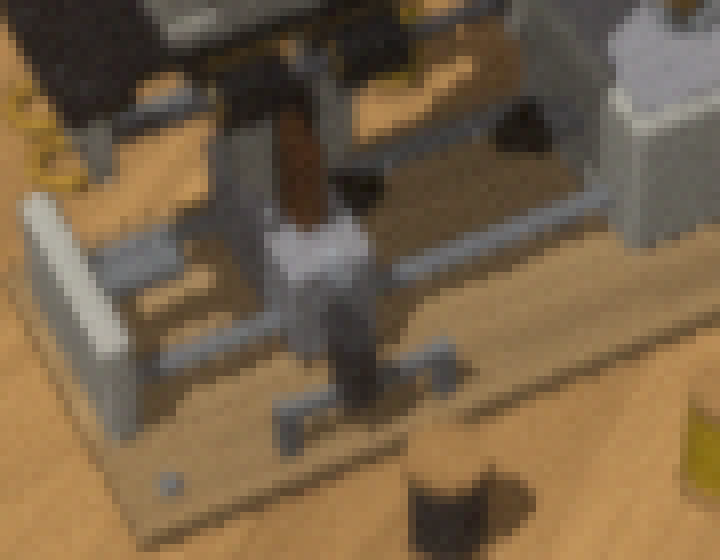

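Run:
```python
from k import *
p=np.array(bot.get_obs()['tcp_pos']);print('tcp u',p[:2]@U,'v',p[:2]@[U[1],-U[0]])
D=[]
for i in range(6): pic,d=snap('scene');D.append(d)
d=np.median(D,0);W=cloud('scene',np.ones(d.shape,bool),d)
u=W[:,:2]@U;v=W[:,:2]@np.array([U[1],-U[0]])
m=(W[:,2]>.04)&(W[:,2]<.09)&(v>.515)&(v<.575)&(u>.15)&(u<.26)
for a in sorted(np.c_[u,v,W[:,2]][m].tolist(),key=lambda a:a[1]): print(np.round(a,3).tolist(),end=' ')
np.save('d.npy',d)
look(8)
```

```text
tcp u 0.20905047196284582 v 0.4705334212005994
[0.209, 0.516, 0.07] [0.212, 0.517, 0.07] [0.205, 0.518, 0.07] [0.201, 0.519, 0.068] [0.215, 0.519, 0.071] [0.214, 0.52, 0.067] [0.207, 0.52, 0.071] [0.211, 0.52, 0.069] [0.203, 0.522, 0.07] [0.206, 0.523, 0.066] [0.206, 0.523, 0.071] [0.208, 0.525, 0.066] [0.208, 0.525, 0.071] [0.2, 0.528, 0.069] [0.203, 0.53, 0.07] [0.198, 0.533, 0.071] [0.201, 0.534, 0.07] [0.194, 0.534, 0.065] [0.194, 0.535, 0.07] [0.204, 0.535, 0.069] [0.207, 0.535, 0.068] [0.196, 0.536, 0.071] [0.199, 0.537, 0.069] [0.202, 0.538, 0.07] [0.205, 0.539, 0.069] [0.195, 0.539, 0.07] [0.198, 0.54, 0.069] [0.193, 0.541, 0.045] [0.194, 0.541, 0.059] [0.193, 0.542, 0.05] [0.193, 0.542, 0.054] [0.194, 0.542, 0.064] [0.186, 0.542, 0.04] [0.194, 0.542, 0.069] [0.2, 0.542, 0.07] [0.169, 0.543, 0.041] [0.213, 0.543, 0.04] [0.179, 0.543, 0.041] [0.189, 0.543, 0.04] [0.229, 0.543, 0.042] [0.176, 0.543, 0.043] [0.24, 0.543, 0.041] [0.203, 0.544, 0.07] [0.222, 0.544, 0.041] [0.225, 0.545, 0.04] [0.206, 0.545, 0.07] [0.175, 0.545, 0.04] [0.171, 0.545, 0.042] [0.195, 0.545, 0.071] [0.
[... 717 characters left out ...]
554, 0.044] [0.201, 0.554, 0.045] [0.198, 0.554, 0.065] [0.197, 0.554, 0.047] [0.201, 0.554, 0.059] [0.198, 0.554, 0.061] [0.204, 0.554, 0.053] [0.194, 0.554, 0.068] [0.204, 0.554, 0.063] [0.197, 0.555, 0.057] [0.204, 0.555, 0.067] [0.2, 0.555, 0.051] [0.204, 0.555, 0.049] [0.2, 0.555, 0.055] [0.2, 0.555, 0.041] [0.194, 0.555, 0.064] [0.203, 0.555, 0.045] [0.201, 0.555, 0.07] [0.197, 0.555, 0.071] [0.197, 0.555, 0.044] [0.2, 0.556, 0.066] index 8 [2.3255e+02 2.2615e+02 2.0640e-01 5.2830e-01 6.4500e-01] [0.2086, 0.2068, 0.1991, 0.2092, 0.206, 0.2034, 0.2018, 0.2096]
mark 8 [2.2865e+02 2.2730e+02 1.9350e-01 5.2570e-01 4.6000e-01] [0.1959, 0.1903, 0.1919, 0.1952, 0.1875, 0.1978, 0.1965, 0.1877]
```

Run:
```python
from k import *
V=np.array([U[1],-U[0]])
def proj(c,u,v,z):
    k=bot.get_calibration(c);T=np.linalg.inv(np.array(k['pose']));P=np.r_[U*u+V*v,z];P=T[:3,:3]@P+T[:3,3]
    return np.array([k['fx']*P[0]/P[2]+k['cx'],k['fy']*P[1]/P[2]+k['cy']])
print(np.linalg.norm(U))
out=[]
for c,fn,x0,y0,ti in(('top','top0.png',262,178,.245),('scene','scene0.png',215,207,.245),('scene','pull.png',215,207,.209)):
    a=cv2.imread('pics/'+fn)[y0:y0+36,x0:x0+36] if c=='top' else cv2.imread('pics/'+fn)[y0:y0+36,x0:x0+36]
    s=11;a=cv2.resize(a,None,fx=s,fy=s,interpolation=0)
    def dot(u,v,col,z=.07):
        q=((proj(c,u,v,z)-[x0,y0]+.5)*s).astype(int);cv2.circle(a,tuple(int(t) for t in q),3,col,-1)
    for v in(.515,.5275): dot(ti,v,(0,0,255))
    dot(.2005,.5295,(0,255,0))
    for uu in(.1935,.2075):
        for vv in(.537,.555): dot(uu,vv,(255,255,0))
    out.append(a[:,:])
im=np.hstack([cv2.resize(o,(266,266)) if 0 else o for o in out]);print(im.shape)
cv2.imwrite('pics/ann.png',cv2.resize(im,(798,266)) if 0 else np.hstack([out[0],out[2]])[:600,:800])
```

```text
0.9998489885977782
(396, 1188, 3)
```

View pics/ann.png

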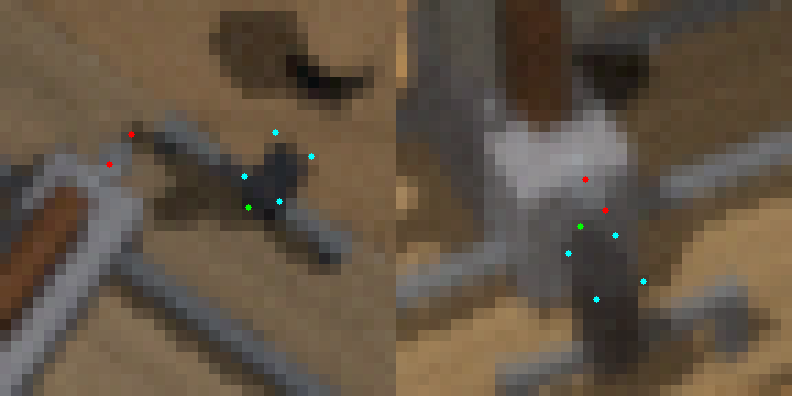

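```bash
cat > g.py <<'E'
from k import *
import sys
V=np.array([U[1],-U[0]]);dd=float(sys.argv[1]);fn=sys.argv[2]
p0=np.load('p0.npy');p=np.array(bot.get_obs()['tcp_pos'])
if dd: bot.line_to([*(p0[:2]-U*dd),p0[2]],speed=.03)
bot.dwell(.5);o=st();print('travel',(p0-o['tcp_pos'])[:2]@U)
look(8)
D=[];I=[]
for i in range(8): a,d=snap('scene');D.append(d);I.append(a.astype(float))
a=np.mean(I,0).astype(np.uint8)[:,:,::-1];d=np.median(D,0)
cv2.imwrite('pics/'+fn,cv2.resize(a[200:250,205:265],(720,600),interpolation=cv2.INTER_CUBIC))
W=cloud('scene',np.ones(d.shape,bool),d);u=W[:,:2]@U;v=W[:,:2]@V
for lo,hi in((.500,.514),(.517,.523),(.523,.528),(.528,.535),(.538,.554)):
    m=(W[:,2]>.064)&(W[:,2]<.078)&(v>lo)&(v<hi)&(u>.15)&(u<.26)
    if m.any(): print(lo,m.sum(),'u',u[m].min().round(4),u[m].max().round(4),'mean',u[m].mean().round(4))
E
python3 g.py .045 p45.png
```

```text
t27.3 j7 1.27 op 0.0134 ff 40.0 F [ 5.   7.4 -2.9] Mz -0.073 tcp [ 0.5039 -0.0918  0.0824]
travel 0.04294517653698514
index 8 [2.3080e+02 2.2585e+02 2.0090e-01 5.2390e-01 7.4000e-01] [0.2025, 0.1979, 0.2003, 0.2017, 0.197, 0.2014, 0.1998, 0.2053]
mark 7 [2.278e+02 2.282e+02 1.918e-01 5.293e-01 4.600e-01] [0.1852, 0.1922, 0.1888, 0.1926, 0.196, 0.1918, 0.184]
0.5 50 u 0.1841 0.2188 mean 0.201
0.517 8 u 0.1947 0.2075 mean 0.2016
0.523 2 u 0.1988 0.2014 mean 0.2001
0.528 6 u 0.1941 0.207 mean 0.2004
0.538 23 u 0.1936 0.2066 mean 0.1996
```

View pics/p45.png

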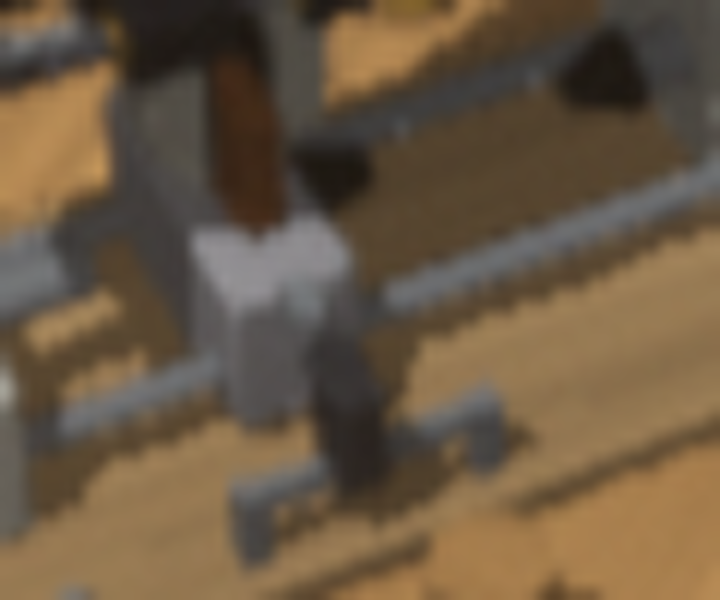

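```bash
python3 g.py .0472 p47.png
```

```text
t29.6 j7 1.27 op 0.0138 ff 40.0 F [ 4.9  6.9 -4.4] Mz -0.024 tcp [ 0.5028 -0.0935  0.0824]
travel 0.04505600787921711
index 8 [2.2955e+02 2.2680e+02 1.9480e-01 5.2530e-01 7.3500e-01] [0.189, 0.2006, 0.1922, 0.1958, 0.1939, 0.2, 0.1937, 0.2016]
mark 7 [2.290e+02 2.279e+02 1.922e-01 5.296e-01 5.100e-01] [0.1942, 0.1922, 0.1943, 0.1852, 0.1936, 0.1807, 0.1894]
0.5 48 u 0.1816 0.2167 mean 0.1983
0.517 9 u 0.1939 0.2046 mean 0.1996
0.523 2 u 0.1988 0.1993 mean 0.199
0.528 6 u 0.1936 0.2069 mean 0.2002
0.538 24 u 0.1933 0.207 mean 0.1996
```

View pics/p47.png

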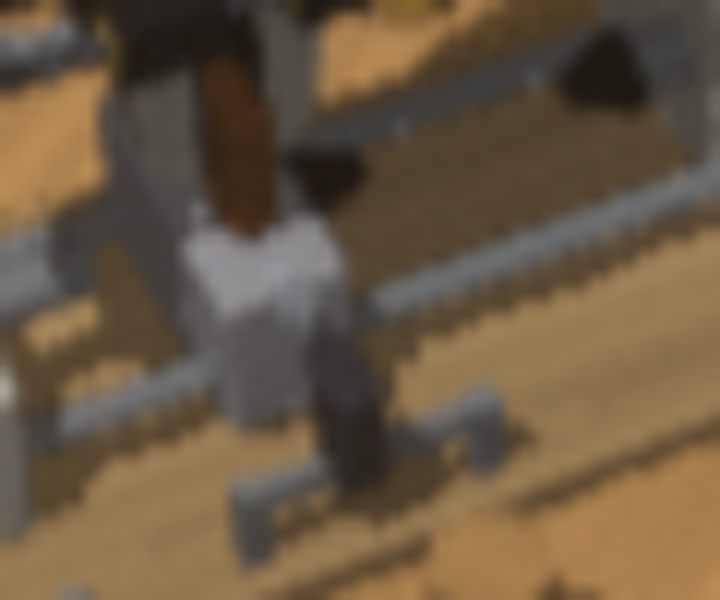

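```bash
python3 -c "
from bench import bot
bot.dwell(.8);print(bot.close_job())"
```

```text
the job is handed in; nothing more can be done
None
```

I wound the key to its hard stop and pulled the tailstock out about 45 mm to the mark, then handed the job in with the pull bar still gripped at 40 N. By my measurements the pointers were level within about 3 mm (depth data and networks differ by about 3.5 mm), and no verdict was returned.

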